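Fit four heatsinks to their chips

ROBOT

A 6-joint arm with a two-finger parallel gripper is mounted at the origin on the work surface. World frame = base frame: x ahead of the robot, y to its left, z up, the work surface at z = 0. Lengths are in m, angles in rad, forces in N, time in s.
With the tool pointing down it reaches from about 0.375 to 0.9 m from the base axis. Payload 3.1 kg.
Tool frame: the origin (TCP) lies between the finger pads; the fingertips stand 11 mm ahead of it and the grasp point (between the pads) lies 8 mm behind it; z points along the fingers, y is the line along which they close (so a half turn about z gives the same grasp; the last joint's range is limited). The gripper opens to 87 mm and grips with 3 to 60 N. Pads are 19 mm wide; open, the fingers measure 117 mm over their backs; the gripper's body (75 mm by 190 mm) begins 51 mm behind the grasp point.
Start: joints at [1.171, 0.527, 1.433, -0, 1.181, -0.178], TCP at [0.137, 0.61, 0.207] pointing down, gripper open.
Joint ranges: [-3.08, 3.08], [-0.75, 2.2], [0.22, 2.44], [-1.43, 4.57], [0, 2.65], [-2.85, 2.85]. Speed limits (rad/s): [2.79, 2.79, 3.14, 3.14, 3.14, 3.14].

INTERFACE

Orientations are given as a unit quaternion [x, y, z, w].
In Python, from rig import robot gives the robot as it stands.
- The arm moves only by the tool move_arm, never from a script. Its argument "moves" is text: rows parted by semicolons, each of 7 numbers parted by spaces: the shift along the tool's x, y, z in units of 100 mm (1.0 is 100 mm), then the turn, a rotation vector about the tool's x, y, z in units of 90 degrees (1.0 is 90 degrees), then the opening, from 0 (shut) to 1 (fully open). A call has 1 to 12 rows; each row is the pose to reach, as a shift and turn from the pose commanded when the call began, along the tool's axes at that moment; what a row does not reach only later rows make up. A row lasts 1/10 s, in which the tool goes at most 50 mm and 8.59 degrees, less where a joint would pass 70% of its speed; a pose out of reach is approached as far as the arm can. A call with a number of a shift or a turn outside -1 to 1 is refused whole. A call with a gripper value outside its range is refused whole. The fingers move at their own pace and stop on an object; "squeeze" is the grip in N (left out, the last holds). Time passes only in rows, so rows that repeat a pose let the fingers close. It gives the time, the measured TCP pose, the force, the opening and the grip force at its end, in the units of the state.
- robot.get_obs(): the state, without advancing time (a new reading comes with each control period).
- robot.camera(name): name is "side" or "top"; returns a dict with "image" (480x640x3 uint8, red, green, blue), "intrinsics" (3x3 intrinsics, pixels), "extrinsics" (4x4, takes a point from world to camera coordinates). Camera axes: x right, y up, looking along -z (the intrinsics and any distortion apply to the point x, -y, -z); pixel columns grow to the right and rows downward; lengths in m; the calibration is good to about 2 mm. A picture is of the moment at which its call begins. There is no depth.
- robot.hand_in(): hands the job in; it is judged then, once.
The state is a dict: "time": time; "q": joint angles; "joint_velocities": joint speeds; "joint_torque": joint torques, N m; "position": TCP position; "tool_rot": TCP orientation; "ft_force": force on the tool from outside, world axes, zero at the start; "moment": the same for the moment, N m; "grip_width": finger opening in m; "grip_force": force on a finger pad.
Only numpy, scipy, OpenCV 4.12 (cv2) and the standard library are available. Lean on these libraries where they do the work, as an engineer would, in place of code of your own. Each camera call takes 0.05 s, during which the arm holds its last target. There are 200 camera calls.

TASK

Four bare heatsinks lie on the black mat: a large square one, a small square one, a long strip and a round one. Set each one, fins up, on the grey thermal pad of its own shape and size on the green main board, so that it sits flat, centred and square over its pad, and let go. Leave the heatsink with the red rubber feet and the green edge guard where they are.

Things in the scene. Friction and masses are not known exactly. Their poses are not given: they have to be found in the camera images.
- sink_large: The large square heatsink: bare aluminium, straight plate fins, 44 x 44 mm, 22 mm high, about 70 g, solid enough to grip on any side. It starts on the black 3 mm mat (its underside 3 mm above the counter), at any yaw, fins up; origin at the centre of its underside, z up, sides along x and y.
- sink_small: The small square heatsink: bare aluminium, plate fins, 28 x 28 mm, 20 mm high, about 30 g. It starts on the black 3 mm mat (its underside 3 mm above the counter), at any yaw, fins up; origin at the centre of its underside, z up, sides along x and y.
- sink_strip: The long strip heatsink: bare aluminium, fins lengthwise, 64 mm (x) by 22 mm (y), 20 mm high, about 50 g. It starts on the black 3 mm mat (its underside 3 mm above the counter), at any yaw, fins up; origin at the centre of its underside, z up.
- sink_round: The round heatsink: bare aluminium, stacked discs, 36 mm diameter, 24 mm high, about 45 g. It starts on the black 3 mm mat (its underside 3 mm above the counter), at any yaw, fins up; origin at the centre of its underside, z up.
- pad_large: Grey thermal pad, large square, 44 x 44 mm, on a 52 x 52 mm black chip. Fixed on the green main board, edges square to the board. Origin at the centre of the chip's underside, 10 mm above the counter, z up; the pad's top, on which the heatsink rests, is 5 mm above the origin (15 mm above the counter). Pad centres are 100 mm or more apart; the board's other parts rise at most 16 mm over the counter.
- pad_small: Grey thermal pad, small square, 28 x 28 mm, on a 36 x 36 mm black chip. Fixed on the green main board, edges square to the board. Origin at the centre of the chip's underside, 10 mm above the counter, z up; the pad's top, on which the heatsink rests, is 5 mm above the origin (15 mm above the counter).
- pad_strip: Grey thermal pad, long strip, 64 mm (x) by 22 mm (y), on a 72 x 30 mm black chip. Fixed on the green main board, edges square to the board. Origin at the centre of the chip's underside, 10 mm above the counter, z up; the pad's top, on which the heatsink rests, is 5 mm above the origin (15 mm above the counter).
- pad_round: Grey thermal pad, round, 36 mm diameter, on a 44 x 44 mm black chip. Fixed on the green main board, edges square to the board. Origin at the centre of the chip's underside, 10 mm above the counter, z up; the pad's top, on which the heatsink rests, is 5 mm above the origin (15 mm above the counter).
- sink_footed: Not to be moved: an aluminium heatsink, 50 x 32 mm, 22 mm high, standing on four red rubber feet that stick out at its corners (60 x 46 mm over the feet). It stands on the mat among the others, neighbours 80 mm or more away between centres. Origin at the centre of its underside.
- edge_guard: Not to be moved: a green plastic circuit-board edge guard, a U channel 14 mm (x) by 120 mm (y), 12 mm high, lying on the counter beyond the board and mat. Origin at the centre of its underside.
There are look-alikes about, which are no part of the job. What is shaped like the sink_round but blue or orange is not meant. Leave any blue look-alike of the sink_strip alone.

How it is judged:
At the end, for the whole second after the job is handed in: Each bare heatsink rests flat (within 0.12 rad) on the pad of its own shape, centres within 10 mm, its sides along the pad's within 0.21 rad (squares by quarter turns, strip by half a turn, round one anyhow), at rest and released (horizontal distance between sink_large and pad_large below 0.01 m and z of sink_large in the frame of pad_large between 0.002 and 0.009 m and angle between each of sink_large, sink_small, sink_strip, sink_round's own z axis and vertical below 0.12 rad and contact force between sink_large and pad_large above 0.05 N and linear speed of each of sink_large, sink_small, sink_strip, sink_round below 0.02 m/s and contact force between each of sink_large, sink_small, sink_strip, sink_round and the fingers below 0.05 N and (angle between the x axis of sink_large and the x axis of pad_large, either way round below 0.21 rad or angle between the x axis of sink_large and the y axis of pad_large, either way round below 0.21 rad) and horizontal distance between sink_small and pad_small below 0.01 m and z of sink_small in the frame of pad_small between 0.002 and 0.009 m and contact force between sink_small and pad_small above 0.05 N and (angle between the x axis of sink_small and the x axis of pad_small, either way round below 0.21 rad or angle between the x axis of sink_small and the y axis of pad_small, either way round below 0.21 rad) and horizontal distance between sink_strip and pad_strip below 0.01 m and z of sink_strip in the frame of pad_strip between 0.002 and 0.009 m and contact force between sink_strip and pad_strip above 0.05 N and angle between the x axis of sink_strip and the x axis of pad_strip, either way round below 0.21 rad and horizontal distance between sink_round and pad_round below 0.01 m and z of sink_round in the frame of pad_round between 0.002 and 0.009 m and contact force between sink_round and pad_round above 0.05 N); the robot touches nothing.
It fails at once if the rubber-footed heatsink is moved by more than 20 mm (distance of sink_footed from where it was at the start of the episode above 0.02 m).
It fails at once if the edge guard is moved by more than 20 mm (distance of edge_guard from where it was at the start of the episode above 0.02 m).
It also fails if it takes over 128 s, if anything falls off the work surface, if the arm or the gripper's body presses on something with over 40 N, if the wrist force passes 120 N, or if a joint passes its speed limit or range.

## Working session

There is one attempt and no reset: what is moved stays moved. The work goes in short steps, Python scripts to look and compute and a tool call to move; the robot and the scene stay as the last step left them, time stands still between calls to the robot, and variables do not carry over. Pictures are saved under pics/ and viewed, at most 14 in all, crops included, and the job is handed in when it is done.

Besides the shell and the picture viewer there is one more tool, called after "Call:" in YAML: its name, and indented under it one key for each argument. move_arm: Moves the arm, as the interface text tells. Shifts and turns lie within -1 to 1; 1 stands for 100 mm of shift or 90 degrees of turn. Its arguments: {"type":"object","properties":{"moves":{"type":"string"},"squeeze":{"type":"number"}},"required":["moves"]}

```bash
mkdir -p pics; ls; python3 - <<'E'
from rig import robot
import cv2
for n in("top","side"):
    c=robot.camera(n); cv2.imwrite(f"pics/{n}0.png",c["image"][:,:,::-1]); print(c["intrinsics"],c["extrinsics"])
o=robot.get_obs(); print(o["time"],o["position"],o["tool_rot"],o["q"])
E
```

```text
pics
[[490.77818979   0.         317.29702982]
 [  0.         490.77818979 249.76002955]
 [  0.           0.           1.        ]] [[ 0.02242949 -0.99950219  0.02218757 -0.03368234]
 [ 0.98688643  0.02568395  0.15935966 -0.61202364]
 [-0.1598502   0.01832225  0.98697123 -0.81647039]
 [ 0.          0.          0.          1.        ]]
[[509.05712369   0.         318.61929526]
 [  0.         509.05712369 239.36569716]
 [  0.           0.           1.        ]] [[ 0.73653381 -0.67619611  0.01663626 -0.45523622]
 [ 0.33561057  0.38669054  0.85897379 -0.2344212 ]
 [-0.58726782 -0.62707994  0.51174922 -0.56871742]
 [ 0.          0.          0.          1.        ]]
0.1 [0.13659515 0.6091943  0.2062785 ] [ 1.10171840e-01  9.93912084e-01 -9.27568238e-04 -2.73338057e-04] [ 1.17148069e+00  5.28367868e-01  1.43375625e+00 -4.90948425e-06
  1.18140254e+00 -1.78521785e-01]
```

View pics/top0.png

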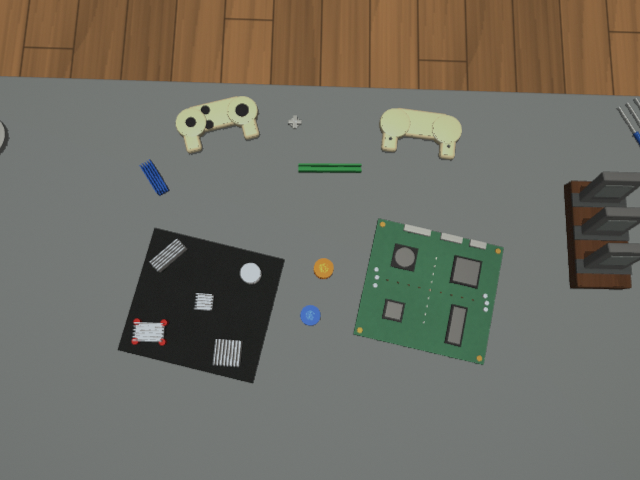

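View pics/side0.png

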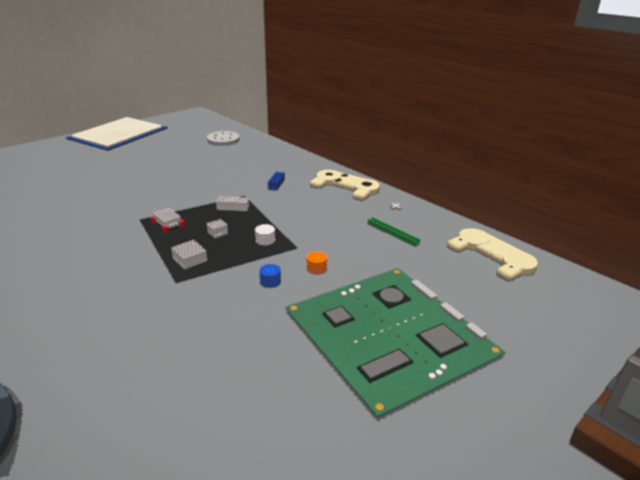

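The top view shows the mat's aluminium parts: strip (168,255), round (250,273), small square (204,301), large square (227,352). The footed sink, with red corners, is at (150,332). Look-alikes off the mat are the blue strip (155,177), the orange round (324,268) and the blue round (311,315). The bare aluminium ones on the mat fit the description. Chips are at (404,258) round, (466,271) large, (394,311) small and (456,325) strip; the edge guard is at (330,168).

```bash
cat > h.py <<'E'
import numpy as np,cv2
from rig import robot
def ray(c,uv,z):
    K,E=c["intrinsics"],c["extrinsics"];R,t=E[:3,:3],E[:3,3]
    uv=np.atleast_2d(np.asarray(uv,float))
    d=np.c_[(uv[:,0]-K[0,2])/K[0,0],-(uv[:,1]-K[1,2])/K[1,1],-np.ones(len(uv))]@R
    o=-R.T@t
    return (o+d*((z-o[2])/d[:,2])[:,None])[:,:2]
def blob(m,uv,r=6):
    n,l,s,ce=cv2.connectedComponentsWithStats(m.astype(np.uint8),connectivity=8)
    ids=[i for i in range(1,n) if s[i,4]>8]
    i=min(ids,key=lambda i:np.hypot(*(ce[i]-uv)))
    return l==i
def rect(c,m,z):
    # outline, 8x upsampled for subpixel, to plane z in mm
    M=cv2.resize(m.astype(np.float32),None,fx=8,fy=8,interpolation=cv2.INTER_LINEAR)>.5
    k=max(cv2.findContours(M.astype(np.uint8),cv2.RETR_EXTERNAL,cv2.CHAIN_APPROX_NONE)[0],key=cv2.contourArea)[:,0]
    p=ray(c,(k+.5)/8-.5,z)*1000
    (x,y),(w,h),a=cv2.minAreaRect(p.astype(np.float32))
    if w<h: w,h,a=h,w,a+90
    return np.round([x,y,w,h,(a+90)%180-90],1)
def sinkmask(c,uv,r=32,th=85):
    im=c["image"];g=im.max(2);m=np.zeros(g.shape,bool)
    u,v=map(int,uv);m[v-r:v+r,u-r:u+r]=(g>th)[v-r:v+r,u-r:u+r]
    m=cv2.morphologyEx(m.astype(np.uint8),cv2.MORPH_CLOSE,np.ones((3,3)))
    return blob(m,uv)
def chipmask(c,uv):
    im=c["image"].astype(int);m=(im[:,:,1]-np.maximum(im[:,:,0],im[:,:,2])<14)
    m=cv2.morphologyEx(m.astype(np.uint8),cv2.MORPH_OPEN,np.ones((5,5)))
    return blob(m,uv)
E
python3 - <<'E'
from h import *
T=robot.camera("top");S=robot.camera("side")
print("cam",[np.round(-c["extrinsics"][:3,:3].T@c["extrinsics"][:3,3],3) for c in(T,S)])
vis=T["image"].copy()
for n,z,ut,us in [("large",.025,(227,352),(189,254)),("small",.023,(204,301),(217,228)),("strip",.023,(168,255),(232,203)),("round",.027,(250,273),(265,235))]:
    m=sinkmask(T,ut,22);vis[m^cv2.erode(m.astype(np.uint8),np.ones((3,3))).astype(bool)]=(255,0,255)
    print(n,rect(T,m,z))
for n,ut,us in [("large",(466,271),(442,340)),("small",(394,311),(339,316)),("strip",(456,325),(386,365)),("round",(404,258),(392,296))]:
    m=chipmask(T,ut);vis[m^cv2.erode(m.astype(np.uint8),np.ones((3,3))).astype(bool)]=(255,0,255)
    print("pad",n,rect(T,m,.0145),rect(S,chipmask(S,us),.0145))
a=cv2.resize(T["image"][225:385,115:290],None,fx=3.4,fy=3.4,interpolation=cv2.INTER_CUBIC)
b=cv2.resize(vis[215:375,115:510],(800,324),interpolation=cv2.INTER_NEAREST)
cv2.imwrite("pics/a.png",a[:,:,::-1]);cv2.imwrite("pics/b.png",b[:,:,::-1])
E
```

```text
cam [array([ 0.474, -0.003,  0.904]), array([ 0.08 , -0.574,  0.5  ])]
large [430.7 135.1  47.4  47.2  -3.1]
small [518.8 181.2  33.6  31.1  86.6]
strip [601.7 251.5  65.8  25.8 -46.5]
round [571.1 100.4  37.8  37.3   2.3]
pad large [ 585.3 -292.5   53.8   53.3   78.8] [ 582.  -295.1   53.5   53.4  -11.7]
pad small [ 511.3 -158.9   38.    37.5   78.3] [ 507.9 -161.6   38.6   35.8   78.1]
pad strip [ 487.5 -272.1   72.9   31.8  -12. ] [ 484.8 -274.6   72.4   31.5  -11.8]
pad round [ 608.7 -179.3   45.5   45.4  -11.7] [ 606.1 -182.    45.7   45.2   78.8]
```

View pics/a.png

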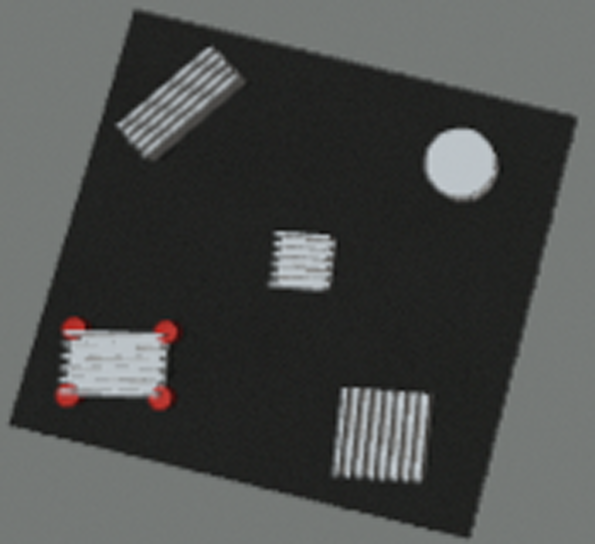

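View pics/b.png

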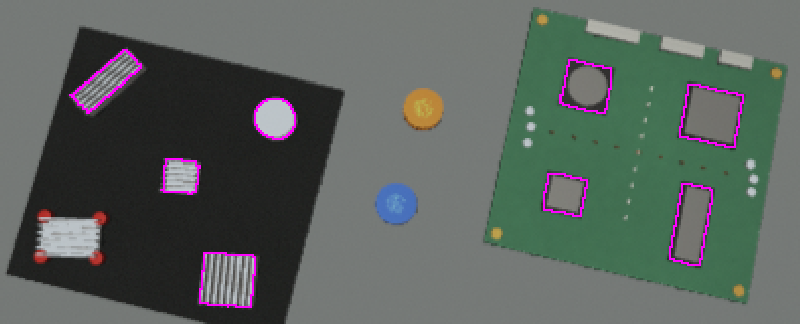

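The crop confirms it. The four bare sinks are the strip at top left, the round one at top right, the small one in the middle and the large one at bottom right; the footed one with red corners stays. The outlines fit the stated sizes, and the two views of each pad agree to about 4 mm, so I'll average them. Next is a move planner.

```bash
cat > plan.py <<'E'
# waypoints: x y z (mm) closing-angle(deg); prints shift/turn rows per call in tool axes
import sys,numpy as np
from rig import robot
from scipy.spatial.transform import Rotation as R
o=robot.get_obs();p=np.array(o["position"])*1000;r=R.from_quat(o["tool_rot"]).as_matrix()
a=np.degrees(np.arctan2(r[1,1],r[0,1]))
print("t %.1f pos %s close %.1f w %.1f g %.1f"%(o["time"],p.round(1),a,o["grip_width"]*1000,o["grip_force"]),"tilt %.2f"%np.degrees(np.arccos(-r[2,2])))
for w in sys.argv[1:]:
    *g,b=map(float,w.split(","));g=np.array(g)
    da=(b-a+90)%180-90
    n=max(1,int(np.ceil(np.abs(g-p).max()/80)))
    for i in range(n):
        d=(g-p)/(n-i); t=np.radians(a); s=da/n
        ax=np.array([[np.cos(t+np.pi/2),np.sin(t+np.pi/2),0],[np.cos(t),np.sin(t),0],[0,0,-1]])
        sh=ax@d/100
        k=int(max(np.ceil(np.linalg.norm(d)/50),np.ceil(abs(s)/8.5)))
        print("  %.3f %.3f %.3f 0 0 %.3f  rows>=%d"%(*sh,-s/90,k))
        p=p+d;a+=s
    print("  --",w)
E
python3 plan.py 429,136,90,86.9 429,136,17,86.9
```

```text
t 0.2 pos [136.7 609.4 206.5] close 77.4 w 87.4 g 0.0 tilt 0.08
  -0.648 -0.663 0.194 0 0 -0.018  rows>=2
  -0.629 -0.681 0.194 0 0 -0.018  rows>=2
  -0.610 -0.698 0.194 0 0 -0.018  rows>=2
  -0.591 -0.715 0.194 0 0 -0.018  rows>=2
  -0.571 -0.731 0.194 0 0 -0.018  rows>=2
  -0.550 -0.747 0.194 0 0 -0.018  rows>=2
  -- 429,136,90,86.9
  0.000 0.000 0.730 0 0 0.000  rows>=2
  -- 429,136,17,86.9
```

Call:
move_arm:
  moves: "-0.65 -0.66 0.19 0 0 -0.018 0.8; -0.65 -0.66 0.19 0 0 -0.018 0.8; -0.65 -0.66 0.19 0 0 -0.018 0.8"
  squeeze: 20

```text
time: 0.5
position: [0.1863, 0.5254, 0.1863]
tool_rot: [0.098, 0.995, -0.004, -0.001]
ft_force: [0.3, 1.3, 0.8]
grip_width: 0.0731
grip_force: 0.0
```

Call:
move_arm:
  moves: "-0.63 -0.68 0.19 0 0 -0.018 0.8; -0.63 -0.68 0.19 0 0 -0.018 0.8; -0.63 -0.68 0.19 0 0 -0.018 0.8"

```text
time: 0.8
position: [0.2353, 0.4483, 0.168]
tool_rot: [0.084, 0.996, -0.002, -0.001]
ft_force: [-1.0, 0.4, -0.3]
grip_width: 0.0698
grip_force: 0.0
```

Call:
move_arm:
  moves: "-0.61 -0.70 0.19 0 0 -0.018 0.8; -0.61 -0.70 0.19 0 0 -0.018 0.8; -0.61 -0.70 0.19 0 0 -0.018 0.8"

```text
time: 1.1
position: [0.2847, 0.3708, 0.1495]
tool_rot: [0.07, 0.998, -0.001, -0.001]
ft_force: [0.6, 0.7, 0.4]
grip_width: 0.0694
grip_force: 0.0
```

Call:
move_arm:
  moves: "-0.59 -0.72 0.19 0 0 -0.018 0.8; -0.59 -0.72 0.19 0 0 -0.018 0.8; -0.59 -0.72 0.19 0 0 -0.018 0.8"

```text
time: 1.4
position: [0.3345, 0.2925, 0.1308]
tool_rot: [0.056, 0.998, -0.0, 0.0]
ft_force: [0.3, 1.0, -0.3]
grip_width: 0.0698
grip_force: 0.0
```

```bash
python3 plan.py 429,136,90,86.9 429,136,17,86.9
```

```text
t 1.4 pos [334.5 292.5 130.8] close 83.5 w 69.8 g 0.0 tilt 0.03
  -0.558 -0.724 0.204 0 0 -0.019  rows>=2
  -0.536 -0.741 0.204 0 0 -0.019  rows>=2
  -- 429,136,90,86.9
  0.000 0.000 0.730 0 0 -0.000  rows>=2
  -- 429,136,17,86.9
```

Call:
move_arm:
  moves: "-0.53 -0.70 0.18 0 0 -0.018 0.8; -0.53 -0.70 0.18 0 0 -0.018 0.8; -0.53 -0.70 0.18 0 0 -0.018 0.8"

```text
time: 1.7
position: [0.3803, 0.2181, 0.113]
tool_rot: [0.042, 0.999, 0.0, 0.001]
ft_force: [0.1, 0.0, -0.1]
grip_width: 0.0695
grip_force: 0.0
```

Call:
move_arm:
  moves: "-0.53 -0.74 0.2 0 0 -0.018 0.8; -0.53 -0.74 0.2 0 0 -0.018 0.8; -0.53 -0.74 0.2 0 0 -0.018 0.8; -0.53 -0.74 0.2 0 0 -0.018 0.8; -0.53 -0.74 0.2 0 0 -0.018 0.8"

```text
time: 2.2
position: [0.4234, 0.1425, 0.0934]
tool_rot: [0.025, 1.0, 0.0, -0.0]
ft_force: [0.1, -0.3, 0.4]
grip_width: 0.0696
grip_force: 0.0
```

```bash
python3 plan.py 429,136,17,86.9; python3 -c "
from h import *
A=robot.camera('top')['image'][225:405,115:315];B=robot.camera('side')['image'][120:300,110:310]
cv2.imwrite('pics/c.png',cv2.resize(np.hstack([A,B]),None,fx=2,fy=2)[:,:,::-1])"
```

```text
t 2.2 pos [423.4 142.5  93.4] close 87.2 w 69.6 g 0.0 tilt 0.04
  -0.059 -0.062 0.764 0 0 0.003  rows>=2
  -- 429,136,17,86.9
```

View pics/c.png

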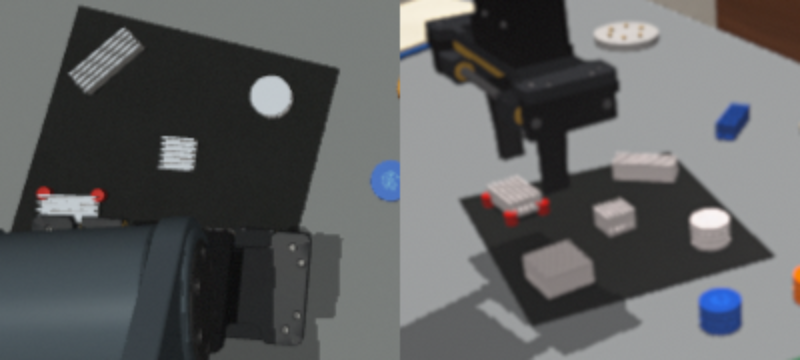

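The side view (right half) shows the open fingers at about (510,150) and (555,185) in the crop, in front of the footed sink. I'll check that against the projected TCP.

```bash
python3 - <<'E'
from h import *
c=robot.camera("side")
K,E=c["intrinsics"],c["extrinsics"]
for P in [(423,142,82),(424,182,82),(422,102,82),(423,142,25),(429,136,25)]:
    q=E[:3,:3]@(np.array(P)/1000)+E[:3,3];q=q*[1,-1,-1]
    u=(K@q)[:2]/q[2];print(P,u.round(0),((u-[110,120])*2+[400,0]).round())
E
```

```text
(423, 142, 82) [178. 220.] [536. 200.]
(424, 182, 82) [167. 212.] [514. 183.]
(422, 102, 82) [190. 229.] [560. 218.]
(423, 142, 25) [182. 249.] [545. 257.]
(429, 136, 25) [187. 249.] [554. 257.]
```

```bash
python3 -c "
from h import *
print(robot.get_obs()['position'])
B=robot.camera('side')['image'][120:270,120:270]
cv2.imwrite('pics/d.png',cv2.resize(B,None,fx=4,fy=4,interpolation=cv2.INTER_CUBIC)[:,:,::-1])"
```

```text
[0.42342538 0.14218803 0.09347046]
```

View pics/d.png

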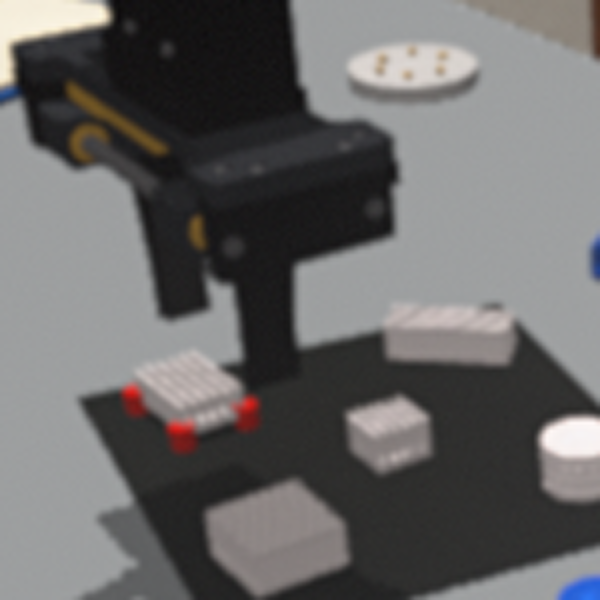

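The tips sit about 12 px above their projected place. I'll triangulate the gripper body's end-face corners, seen in both views, to find out whether that is height or sideways offset.

```bash
python3 - <<'E'
from h import *
T=robot.camera("top");S=robot.camera("side")
def P(c):
    F=np.diag([1,-1,-1.]);return c["intrinsics"]@F@c["extrinsics"][:3]
for a,b in [((269,339),(218,160)),((266.5,397.5),(170,166))]:
    X=cv2.triangulatePoints(P(T),P(S),np.float64(a),np.float64(b));X=(X[:3]/X[3]).ravel()
    q=P(T)@np.r_[X,1];print((X*1000).round(),(q[:2]/q[2]).round(1),a)
E
```

```text
[458.  50. 210.] [268.1 340.3] (269, 339)
[380.  49. 221.] [265.5 399.1] (266.5, 397.5)
```

Sideways the tool is where it reports (body centre x≈419, edge y≈49). Only the height looks different, by about 25 mm, so I'll descend in steps while watching the force.

Call:
move_arm:
  moves: "-0.06 -0.06 0.25 0 0 0 0.8; -0.06 -0.06 0.45 0 0 0 0.8; -0.06 -0.06 0.45 0 0 0 0.8; -0.06 -0.06 0.45 0 0 0 0.8"

```text
time: 2.9
position: [0.4294, 0.1346, 0.0482]
tool_rot: [0.026, 1.0, -0.0, -0.001]
ft_force: [-0.2, -0.5, 0.1]
grip_width: 0.0694
grip_force: 0.0
```

```bash
python3 -c "
from h import *
o=robot.get_obs();print(o['position'],o['ft_force'])
B=robot.camera('side')['image'][150:280,120:270]
cv2.imwrite('pics/e.png',cv2.resize(B,None,fx=4,fy=4,interpolation=cv2.INTER_CUBIC)[:,:,::-1])"
```

```text
[0.42941974 0.13459556 0.04815405] [-0.20346049 -0.51260256  0.13878967]
```

View pics/e.png

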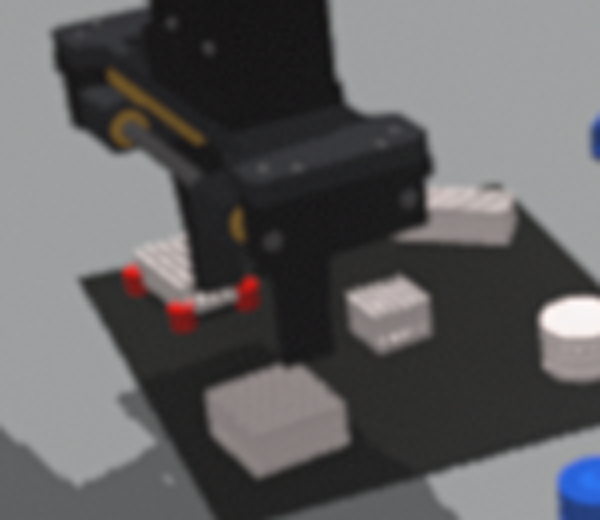

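The right finger's tip, at crop (305,362), is still about 11 px high but in line with the sink. I'll keep descending with force checks.

Call:
move_arm:
  moves: "0 0.01 0.08 0 0 0 0.8; 0 0.01 0.16 0 0 0 0.8; 0 0.01 0.16 0 0 0 0.8"

```text
time: 3.25
position: [0.4294, 0.1355, 0.0315]
tool_rot: [0.026, 1.0, -0.0, -0.001]
ft_force: [-0.5, -0.4, -0.9]
grip_width: 0.0695
grip_force: 0.0
```

Call:
move_arm:
  moves: "0 0 0.06 0 0 0 0.8; 0 0 0.12 0 0 0 0.8; 0 0 0.14 0 0 0 0.8; 0 0 0.14 0 0 0 0.8"

```text
time: 3.65
position: [0.4296, 0.1354, 0.0177]
tool_rot: [0.026, 1.0, -0.0, -0.001]
ft_force: [0.2, -0.2, -0.3]
grip_width: 0.0694
grip_force: 0.0
```

```bash
python3 -c "
from h import *
o=robot.get_obs();print(o['position'],o['ft_force'])
B=robot.camera('side')['image'][150:280,120:270]
cv2.imwrite('pics/f.png',cv2.resize(B,None,fx=4,fy=4,interpolation=cv2.INTER_CUBIC)[:,:,::-1])"
```

```text
[0.42960623 0.13540135 0.0176786 ] [ 0.21310619 -0.24641326 -0.33357231]
```

View pics/f.png

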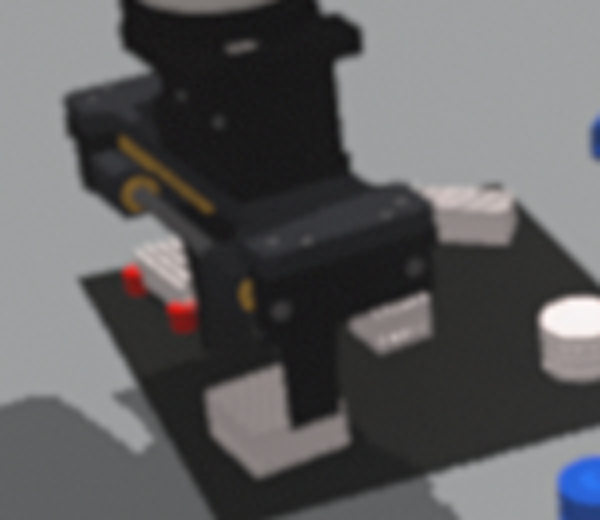

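There's no contact, and the tip, at crop (315,420), still looks about 24 mm above where it should be. Small steps down with force checks will show where the bottom really is.

Call:
move_arm:
  moves: "0 0 0.03 0 0 0 0.8; 0 0 0.05 0 0 0 0.8; 0 0 0.05 0 0 0 0.8"

```text
time: 4.0
position: [0.4299, 0.1354, 0.013]
tool_rot: [0.026, 1.0, -0.0, -0.0]
ft_force: [-1.2, -0.0, 0.2]
grip_width: 0.0694
grip_force: 0.0
```

Call:
move_arm:
  moves: "0 0 0.02 0 0 0 0.8; 0 0 0.03 0 0 0 0.8; 0 0 0.03 0 0 0 0.8"

```text
time: 4.3
position: [0.4299, 0.1355, 0.01]
tool_rot: [0.026, 1.0, -0.0, -0.0]
ft_force: [-0.1, -0.0, 0.8]
grip_width: 0.0697
grip_force: 0.0
```

No contact where the mat should already have been touched, so the reported height does read low. I'll keep going down gently.

Call:
move_arm:
  moves: "0 0 0.03 0 0 0 0.8; 0 0 0.06 0 0 0 0.8; 0 0 0.06 0 0 0 0.8"

```text
time: 4.6
position: [0.4297, 0.1354, 0.0038]
tool_rot: [0.026, 1.0, -0.0, -0.0]
ft_force: [-0.0, 0.0, -1.1]
grip_width: 0.0697
grip_force: 0.0
```

Call:
move_arm:
  moves: "0 0 0.02 0 0 0 0.8; 0 0 0.04 0 0 0 0.8; 0 0 0.04 0 0 0 0.8"

```text
time: 4.9
position: [0.4298, 0.1354, -0.0001]
tool_rot: [0.026, 1.0, -0.0, -0.0]
ft_force: [-0.7, -0.0, -0.1]
grip_width: 0.0698
grip_force: 0.0
```

```bash
python3 -c "
from h import *
o=robot.get_obs();print(o['position'],o['ft_force'])
B=robot.camera('side')['image'][150:280,120:270]
cv2.imwrite('pics/g.png',cv2.resize(B,None,fx=4,fy=4,interpolation=cv2.INTER_CUBIC)[:,:,::-1])"
```

```text
[ 4.29794739e-01  1.35427692e-01 -9.26950310e-05] [-0.69056314 -0.00519448 -0.1111493 ]
```

View pics/g.png

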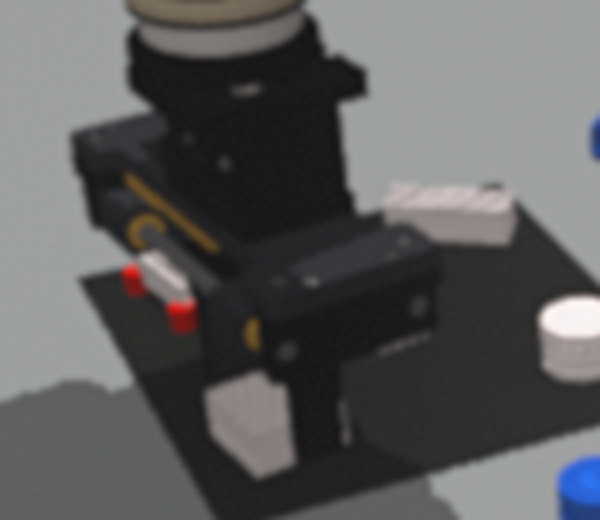

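The tips, at crop (320,455), are now about 3 mm above the mat. I'll find the mat by contact in 2 mm steps.

Call:
move_arm:
  moves: "0 0 0.02 0 0 0 0.8; 0 0 0.02 0 0 0 0.8; 0 0 0.02 0 0 0 0.8"

```text
time: 5.25
position: [0.4299, 0.1355, -0.0019]
tool_rot: [0.026, 1.0, -0.0, -0.0]
ft_force: [1.0, -0.6, 0.4]
grip_width: 0.0699
grip_force: 0.0
```

Call:
move_arm:
  moves: "0 0 0.02 0 0 0 0.8; 0 0 0.02 0 0 0 0.8; 0 0 0.02 0 0 0 0.8"

```text
time: 5.55
position: [0.4299, 0.1354, -0.0039]
tool_rot: [0.026, 1.0, -0.0, -0.0]
ft_force: [0.2, 0.8, 0.6]
grip_width: 0.0696
grip_force: 0.0
```

Call:
move_arm:
  moves: "0 0 0.02 0 0 0 0.8; 0 0 0.02 0 0 0 0.8; 0 0 0.02 0 0 0 0.8"

```text
time: 5.85
position: [0.4299, 0.1354, -0.0059]
tool_rot: [0.026, 1.0, -0.0, -0.0]
ft_force: [0.0, -0.6, 0.3]
grip_width: 0.0694
grip_force: 0.0
```

Call:
move_arm:
  moves: "0 0 0.02 0 0 0 0.8; 0 0 0.02 0 0 0 0.8; 0 0 0.02 0 0 0 0.8"

```text
time: 6.15
position: [0.4299, 0.1355, -0.0079]
tool_rot: [0.026, 1.0, -0.0, -0.0]
ft_force: [0.0, -0.3, 1.1]
grip_width: 0.0695
grip_force: 0.0
```

Call:
move_arm:
  moves: "0 0 0.015 0 0 0 0.8; 0 0 0.015 0 0 0 0.8; 0 0 0.015 0 0 0 0.8"

```text
time: 6.45
position: [0.4299, 0.1355, -0.0094]
tool_rot: [0.026, 1.0, -0.0, -0.0]
ft_force: [0.2, -0.2, -0.1]
grip_width: 0.0698
grip_force: 0.0
```

Call:
move_arm:
  moves: "0 0 0.01 0 0 0 0.8; 0 0 0.01 0 0 0 0.8; 0 0 0.01 0 0 0 0.8"

```text
time: 6.75
position: [0.4299, 0.1354, -0.0104]
tool_rot: [0.026, 1.0, -0.0, -0.0]
ft_force: [0.5, -0.2, 0.2]
grip_width: 0.0696
grip_force: 0.0
```

Call:
move_arm:
  moves: "0 0 0.01 0 0 0 0.8; 0 0 0.01 0 0 0 0.8; 0 0 0.01 0 0 0 0.8"

```text
time: 7.05
position: [0.4299, 0.1354, -0.0114]
tool_rot: [0.026, 1.0, 0.0, -0.0]
ft_force: [0.1, 0.1, 0.4]
grip_width: 0.0694
grip_force: 0.0
```

Call:
move_arm:
  moves: "0 0 0.01 0 0 0 0.8; 0 0 0.01 0 0 0 0.8; 0 0 0.01 0 0 0 0.8"

```text
time: 7.35
position: [0.43, 0.1355, -0.012]
tool_rot: [0.026, 1.0, 0.0, 0.0]
ft_force: [-0.3, -0.6, 4.9]
grip_width: 0.0697
grip_force: 2.8
```

Contact at reported z = −11.8 mm. The tips are then at 3 mm, so reported z reads about 26 mm low here. I'll back off 2.5 mm and grip.

Call:
move_arm:
  moves: "0 0 -0.03 0 0 0 0.8; 0 0 -0.03 0 0 0 0.4; 0 0 -0.03 0 0 0 0.3; 0 0 -0.03 0 0 0 0.3; 0 0 -0.03 0 0 0 0.3; 0 0 -0.03 0 0 0 0.3; 0 0 -0.03 0 0 0 0.3; 0 0 -0.03 0 0 0 0.3"
  squeeze: 20

```text
time: 8.15
position: [0.4298, 0.1354, -0.0094]
tool_rot: [0.026, 1.0, -0.0, -0.0]
ft_force: [0.3, 0.5, -1.8]
grip_width: 0.0438
grip_force: 20.0
```

Call:
move_arm:
  moves: "0 0 -0.3 0 0 0 0.3; 0 0 -0.6 0 0 0 0.3; 0 0 -0.9 0 0 0 0.3; 0 0 -0.9 0 0 0 0.3; 0 0 -0.9 0 0 0 0.3"

```text
time: 8.65
position: [0.4301, 0.1355, 0.081]
tool_rot: [0.026, 1.0, 0.0, 0.001]
ft_force: [0.2, -1.0, -0.6]
grip_width: 0.0441
grip_force: 20.0
```

```bash
python3 plan.py 583.6,-293.8,80,78.2
```

```text
t 8.7 pos [430.1 135.5  81. ] close 87.1 w 44.1 g 20.0 tilt 0.08
  -0.292 -0.701 0.002 0 0 0.016  rows>=2
  -0.310 -0.694 0.002 0 0 0.016  rows>=2
  -0.328 -0.685 0.002 0 0 0.016  rows>=2
  -0.345 -0.677 0.002 0 0 0.016  rows>=2
  -0.363 -0.668 0.002 0 0 0.016  rows>=2
  -0.380 -0.658 0.002 0 0 0.016  rows>=2
  -- 583.6,-293.8,80,78.2
```

Width 43.8 mm matches the large sink. Now I'll carry it to the large pad.

Call:
move_arm:
  moves: "-0.29 -0.7 0 0 0 0.016 0.3; -0.29 -0.7 0 0 0 0.016 0.3; -0.29 -0.7 0 0 0 0.016 0.3"

```text
time: 8.95
position: [0.4567, 0.0617, 0.0794]
tool_rot: [0.04, 0.999, -0.0, 0.0]
ft_force: [-1.0, 1.0, -0.7]
grip_width: 0.0441
grip_force: 20.0
```

Call:
move_arm:
  moves: "-0.31 -0.69 0 0 0 0.016 0.3; -0.31 -0.69 0 0 0 0.016 0.3; -0.31 -0.69 0 0 0 0.016 0.3"

```text
time: 9.25
position: [0.4823, -0.0092, 0.0795]
tool_rot: [0.052, 0.999, -0.0, 0.0]
ft_force: [0.0, -0.5, -0.9]
grip_width: 0.0437
grip_force: 20.0
```

Call:
move_arm:
  moves: "-0.33 -0.69 0 0 0 0.016 0.3; -0.33 -0.69 0 0 0 0.016 0.3; -0.33 -0.69 0 0 0 0.016 0.3"

```text
time: 9.55
position: [0.5081, -0.0809, 0.0797]
tool_rot: [0.065, 0.998, -0.0, 0.0]
ft_force: [-0.2, -0.1, -0.1]
grip_width: 0.044
grip_force: 20.0
```

Call:
move_arm:
  moves: "-0.34 -0.68 0 0 0 0.016 0.3; -0.34 -0.68 0 0 0 0.016 0.3; -0.34 -0.68 0 0 0 0.016 0.3"

```text
time: 9.85
position: [0.533, -0.1522, 0.0798]
tool_rot: [0.077, 0.997, -0.0, 0.0]
ft_force: [-0.8, -0.2, -0.8]
grip_width: 0.0438
grip_force: 20.0
```

Call:
move_arm:
  moves: "-0.36 -0.67 0 0 0 0.016 0.3; -0.36 -0.67 0 0 0 0.016 0.3; -0.36 -0.67 0 0 0 0.016 0.3"

```text
time: 10.15
position: [0.5582, -0.2234, 0.0799]
tool_rot: [0.089, 0.996, -0.0, 0.0]
ft_force: [0.4, 0.3, -0.6]
grip_width: 0.0439
grip_force: 20.0
```

Call:
move_arm:
  moves: "-0.38 -0.66 0 0 0 0.016 0.3; -0.38 -0.66 0 0 0 0.016 0.3; -0.38 -0.66 0 0 0 0.016 0.3; -0.38 -0.66 0 0 0 0.016 0.3; -0.38 -0.66 0 0 0 0.016 0.3"

```text
time: 10.65
position: [0.5816, -0.2906, 0.0796]
tool_rot: [0.1, 0.995, 0.002, -0.002]
ft_force: [-0.0, 0.9, -0.2]
grip_width: 0.0441
grip_force: 20.0
```

```bash
python3 plan.py 583.6,-293.8,15,78.2;  python3 -c "
from h import *
A=robot.camera('top')['image'][200:380,330:530];B=robot.camera('side')['image'][220:400,310:510]
cv2.imwrite('pics/i.png',cv2.resize(np.hstack([A,B]),None,fx=2,fy=2,interpolation=cv2.INTER_CUBIC)[:,:,::-1])"
```

```text
t 10.7 pos [ 581.6 -290.6   79.6] close 78.5 w 44.1 g 20.0 tilt 0.29
  -0.026 -0.028 0.646 0 0 0.004  rows>=2
  -- 583.6,-293.8,15,78.2
```

View pics/i.png

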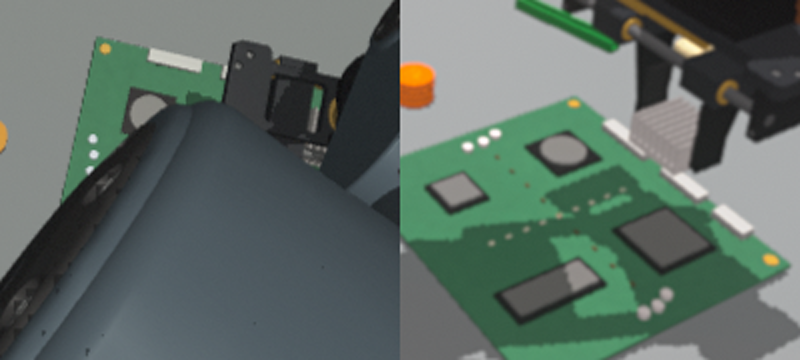

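The held sink hangs at crop (663,133), side pixel (441,286), with the pad at (665,240). I'll check the expected projection numerically.

```bash
cat >> h.py <<'E'
def proj(c,P):
    K,E=c["intrinsics"],c["extrinsics"];q=(E[:3,:3]@(np.array(P)/1000)+E[:3,3])*[1,-1,-1]
    return ((K@q)[:2]/q[2]).round(1)
E
python3 - <<'E'
from h import *
c=robot.camera("side")
print([proj(c,(581.6,-290.6,z)) for z in (77,92,103,114)],"pad",proj(c,(583.6,-293.8,15)))
g=c["image"][255:320,415:465].astype(int)
m=(g.min(2)>110)&(g.max(2)-g.min(2)<30)&(g[:,:,0]>=g[:,:,1]+1)
print("blob",[ (np.percentile(x,2),np.percentile(x,98),x.mean()) for x in (np.nonzero(m)[1]+415,np.nonzero(m)[0]+255)])
E
```

```text
[array([445. , 302.5]), array([446.6, 293.6]), array([447.8, 287. ]), array([449. , 280.2])] pad [441.4 337.9]
blob [(np.float64(417.24), np.float64(459.76), np.float64(442.43446001648806)), (np.float64(270.0), np.float64(316.0), np.float64(289.40725474031325))]
```

It matches with the 26 mm height offset, so contact with the pad should come at reported z ≈ 2.6 mm. I'll lower carefully.

Call:
move_arm:
  moves: "-0.03 -0.03 0.3 0 0 0.004 0.3; -0.03 -0.03 0.6 0 0 0.004 0.3; -0.03 -0.03 0.7 0 0 0.004 0.3; -0.03 -0.03 0.7 0 0 0.004 0.3; -0.03 -0.03 0.7 0 0 0.004 0.3"

```text
time: 11.3
position: [0.586, -0.2977, 0.0114]
tool_rot: [0.104, 0.995, -0.0, 0.0]
ft_force: [0.5, 0.3, -0.7]
grip_width: 0.0436
grip_force: 20.0
```

Call:
move_arm:
  moves: "0 0 0.02 0 0 0 0.3; 0 0 0.04 0 0 0 0.3; 0 0 0.04 0 0 0 0.3"

```text
time: 11.6
position: [0.5858, -0.2979, 0.0073]
tool_rot: [0.104, 0.995, -0.0, 0.0]
ft_force: [0.3, -1.0, -1.0]
grip_width: 0.0437
grip_force: 20.0
```

```bash
python3 plan.py 583.6,-293.8,2.6,78.2;  python3 -c "
from h import *
B=robot.camera('side')['image'][280:380,390:490]
cv2.imwrite('pics/j.png',cv2.resize(B,None,fx=5,fy=5,interpolation=cv2.INTER_CUBIC)[:,:,::-1])"
```

```text
t 11.6 pos [ 585.8 -297.9    7.3] close 78.1 w 43.7 g 20.0 tilt 0.06
  0.030 0.036 0.047 0 0 -0.001  rows>=1
  -- 583.6,-293.8,2.6,78.2
```

View pics/j.png

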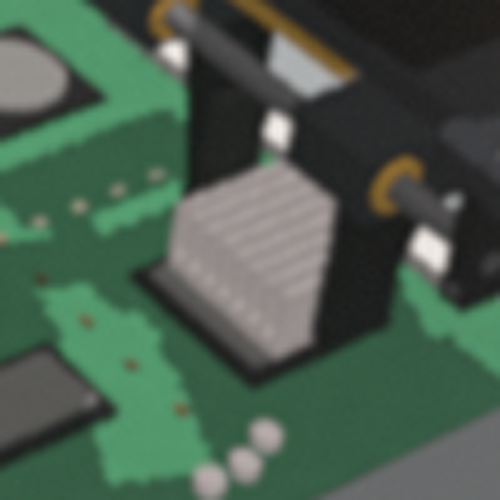

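The held sink's lower edges are about 3 mm too far toward +x and 2.5 mm too far toward −y of the chip border (chip corners at crop (135,272) and (258,385)). I'll correct and set it down.

Call:
move_arm:
  moves: "0.033 0.021 0 0 0 0 0.3; 0.033 0.021 0.02 0 0 0 0.3; 0.033 0.021 0.04 0 0 0 0.3; 0.033 0.021 0.04 0 0 0 0.3"

```text
time: 12.05
position: [0.5828, -0.2949, 0.0026]
tool_rot: [0.104, 0.995, 0.0, -0.0]
ft_force: [-0.4, 1.2, 0.9]
grip_width: 0.0439
grip_force: 20.0
```

Call:
move_arm:
  moves: "0 0 0.01 0 0 0 0.3; 0 0 0.01 0 0 0 0.3; 0 0 0.01 0 0 0 0.3"

```text
time: 12.35
position: [0.5828, -0.2949, 0.0026]
tool_rot: [0.104, 0.995, -0.0, -0.0]
ft_force: [-1.4, 1.5, 5.6]
grip_width: 0.0437
grip_force: 20.0
```

Call:
move_arm:
  moves: "0 0 0.01 0 0 0 0.3; 0 0 0.01 0 0 0 0.3; 0 0 0.01 0 0 0 0.3"

```text
time: 12.65
position: [0.5828, -0.295, 0.0025]
tool_rot: [0.104, 0.995, -0.0, 0.0]
ft_force: [-2.3, 2.2, 10.5]
grip_width: 0.0436
grip_force: 20.0
```

Contact came exactly at 2.6 mm, so the height offset is constant. I'll release and rise.

Call:
move_arm:
  moves: "0 0 -0.015 0 0 0 0.3; 0 0 -0.015 0 0 0 0.65; 0 0 -0.015 0 0 0 0.65; 0 0 -0.015 0 0 0 0.65; 0 0 -0.015 0 0 0 0.65; 0 0 -0.3 0 0 0 0.65; 0 0 -0.6 0 0 0 0.65; 0 0 -0.8 0 0 0 0.65; 0 0 -0.8 0 0 0 0.65; 0 0 -0.8 0 0 0 0.65"

```text
time: 13.65
position: [0.5827, -0.2949, 0.0805]
tool_rot: [0.104, 0.995, -0.0, 0.0]
ft_force: [-0.2, 0.3, -0.7]
grip_width: 0.0565
grip_force: 0.0
```

```bash
python3 plan.py 600,251,80,43.5
```

```text
t 13.7 pos [ 582.7 -294.9   80.5] close 78.1 w 56.5 g 0.0 tilt 0.01
  0.137 0.768 0.001 0 0 0.055  rows>=2
  0.203 0.753 0.001 0 0 0.055  rows>=2
  0.267 0.733 0.001 0 0 0.055  rows>=2
  0.329 0.708 0.001 0 0 0.055  rows>=2
  0.389 0.677 0.001 0 0 0.055  rows>=2
  0.445 0.641 0.001 0 0 0.055  rows>=2
  0.499 0.600 0.001 0 0 0.055  rows>=2
  -- 600,251,80,43.5
```

Call:
move_arm:
  moves: "0.14 0.77 0 0 0 0.055 0.6; 0.14 0.77 0 0 0 0.055 0.6; 0.14 0.77 0 0 0 0.055 0.6"

```text
time: 13.95
position: [0.5826, -0.2116, 0.0783]
tool_rot: [0.145, 0.989, 0.002, -0.003]
ft_force: [-0.2, -0.6, -0.2]
grip_width: 0.0523
grip_force: 0.0
```

Call:
move_arm:
  moves: "0.20 0.75 0 0 0 0.055 0.6; 0.20 0.75 0 0 0 0.055 0.6; 0.20 0.75 0 0 0 0.055 0.6"

```text
time: 14.25
position: [0.586, -0.1356, 0.079]
tool_rot: [0.188, 0.982, 0.001, -0.002]
ft_force: [0.0, -0.4, -0.1]
grip_width: 0.0525
grip_force: 0.0
```

Call:
move_arm:
  moves: "0.27 0.73 0 0 0 0.055 0.6; 0.27 0.73 0 0 0 0.055 0.6; 0.27 0.73 0 0 0 0.055 0.6"

```text
time: 14.55
position: [0.5888, -0.0591, 0.0794]
tool_rot: [0.23, 0.973, 0.0, -0.001]
ft_force: [-0.8, 0.0, -0.2]
grip_width: 0.0523
grip_force: 0.0
```

Call:
move_arm:
  moves: "0.33 0.71 0 0 0 0.055 0.6; 0.33 0.71 0 0 0 0.055 0.6; 0.33 0.71 0 0 0 0.055 0.6"

```text
time: 14.85
position: [0.5921, 0.0184, 0.0798]
tool_rot: [0.272, 0.962, -0.0, -0.001]
ft_force: [-0.5, -1.4, -0.2]
grip_width: 0.0523
grip_force: 0.0
```

Call:
move_arm:
  moves: "0.39 0.68 0 0 0 0.055 0.6; 0.39 0.68 0 0 0 0.055 0.6; 0.39 0.68 0 0 0 0.055 0.6"

```text
time: 15.15
position: [0.5953, 0.0962, 0.08]
tool_rot: [0.313, 0.95, 0.0, 0.0]
ft_force: [0.0, 0.4, -0.6]
grip_width: 0.0522
grip_force: 0.0
```

Call:
move_arm:
  moves: "0.44 0.64 0 0 0 0.055 0.6; 0.44 0.64 0 0 0 0.055 0.6; 0.44 0.64 0 0 0 0.055 0.6"

```text
time: 15.45
position: [0.5988, 0.1736, 0.0802]
tool_rot: [0.354, 0.935, 0.0, 0.0]
ft_force: [-0.1, -0.8, -0.0]
grip_width: 0.052
grip_force: 0.0
```

Call:
move_arm:
  moves: "0.5 0.6 0 0 0 0.055 0.6; 0.5 0.6 0 0 0 0.055 0.6; 0.5 0.6 0 0 0 0.055 0.6; 0.5 0.6 0 0 0 0.055 0.6; 0.5 0.6 0 0 0 0.055 0.6; 0.5 0.6 0 0 0 0.055 0.6"

```text
time: 16.05
position: [0.6006, 0.2487, 0.0805]
tool_rot: [0.396, 0.918, -0.0, -0.0]
ft_force: [-0.0, 0.4, 0.5]
grip_width: 0.052
grip_force: 0.0
```

```bash
python3 plan.py 600,251,20,43.5; python3 - <<'E'
from h import *
# the placed large sink against its pad chip, top camera
T=robot.camera("top")
im=T["image"]
m=sinkmask(T,(466,268),22,100);print("sink large",rect(T,m,.037)); print("chip",rect(T,chipmask(T,(466,271)),.0145))
cv2.imwrite('pics/k.png',cv2.resize(np.hstack([im[220:370,350:510],robot.camera('side')['image'][140:290,170:330]]),None,fx=2.5,fy=2.5,interpolation=cv2.INTER_CUBIC)[:,:,::-1])
E
```

```text
t 16.1 pos [600.6 248.7  80.5] close 43.3 w 52.0 g 0.0 tilt 0.05
  0.021 0.011 0.605 0 0 -0.002  rows>=2
  -- 600,251,20,43.5
sink large [ 589.7 -285.7   83.1   79.3  -88.6]
chip [ 584.9 -295.8   60.3   54.2   78.3]
```

View pics/k.png

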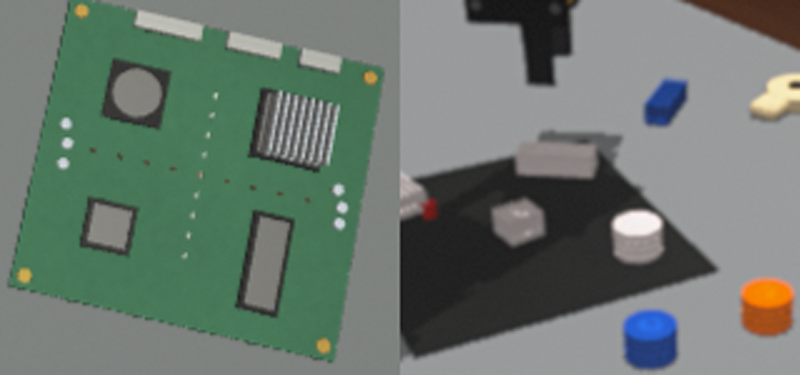

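The large sink (left half, at (297,128)) sits square inside its chip border. On the right, the fingers are above the strip. Now I'll grip the strip and lift.

Call:
move_arm:
  moves: "0.02 0.01 0.3 0 0 0 0.6; 0.02 0.01 0.6 0 0 0 0.6; 0.02 0.01 0.8 0 0 0 0.6; 0.02 0.01 0.89 0 0 0 0.6; 0.02 0.01 0.89 0 0 0 0.6; 0.02 0.01 0.89 0 0 0 0.6"

```text
time: 16.75
position: [0.6004, 0.253, -0.0076]
tool_rot: [0.395, 0.918, 0.0, 0.001]
ft_force: [-0.4, 0.1, 0.2]
grip_width: 0.0521
grip_force: 0.0
```

Call:
move_arm:
  moves: "0 0 0.01 0 0 0 0.2; 0 0 0.01 0 0 0 0.1; 0 0 0.01 0 0 0 0.1; 0 0 0.01 0 0 0 0.1; 0 0 0.01 0 0 0 0.1; 0 0 0.01 0 0 0 0.1; 0 0 0.01 0 0 0 0.1; 0 0 0.01 0 0 0 0.1"

```text
time: 17.55
position: [0.5998, 0.2531, -0.009]
tool_rot: [0.395, 0.919, 0.0, 0.0]
ft_force: [-1.0, -0.7, 3.0]
grip_width: 0.0217
grip_force: 20.0
```

Call:
move_arm:
  moves: "0 0 -0.3 0 0 0 0.1; 0 0 -0.6 0 0 0 0.1; 0 0 -0.9 0 0 0 0.1; 0 0 -0.9 0 0 0 0.1; 0 0 -0.9 0 0 0 0.1; 0 0 -0.9 0 0 0 0.1"

```text
time: 18.15
position: [0.5982, 0.2527, 0.079]
tool_rot: [0.395, 0.919, -0.001, -0.001]
ft_force: [-0.7, 0.7, -1.4]
grip_width: 0.0215
grip_force: 20.0
```

```bash
python3 plan.py 486,-274.5,80,78.2
```

```text
t 18.1 pos [598.2 252.7  79. ] close 43.4 w 21.5 g 20.0 tilt 0.19
  -0.437 -0.634 -0.001 0 0 -0.055  rows>=2
  -0.380 -0.670 -0.001 0 0 -0.055  rows>=2
  -0.321 -0.700 -0.001 0 0 -0.055  rows>=2
  -0.259 -0.725 -0.001 0 0 -0.055  rows>=2
  -0.195 -0.745 -0.001 0 0 -0.055  rows>=2
  -0.130 -0.759 -0.001 0 0 -0.055  rows>=2
  -0.064 -0.767 -0.001 0 0 -0.055  rows>=2
  -- 486,-274.5,80,78.2
```

Width 21.5 mm matches the strip. Carrying it over.

Call:
move_arm:
  moves: "-0.44 -0.63 0 0 0 -0.055 0.1; -0.44 -0.63 0 0 0 -0.055 0.1; -0.44 -0.63 0 0 0 -0.055 0.1"

```text
time: 18.45
position: [0.5815, 0.1745, 0.0785]
tool_rot: [0.357, 0.934, -0.002, -0.003]
ft_force: [-0.6, 1.0, -0.8]
grip_width: 0.0218
grip_force: 20.0
```

Call:
move_arm:
  moves: "-0.38 -0.67 0 0 0 -0.055 0.1; -0.38 -0.67 0 0 0 -0.055 0.1; -0.38 -0.67 0 0 0 -0.055 0.1"

```text
time: 18.75
position: [0.5665, 0.1001, 0.0792]
tool_rot: [0.316, 0.949, -0.001, -0.002]
ft_force: [0.2, -0.3, -0.3]
grip_width: 0.0219
grip_force: 20.0
```

Call:
move_arm:
  moves: "-0.32 -0.7 0 0 0 -0.055 0.1; -0.32 -0.7 0 0 0 -0.055 0.1; -0.32 -0.7 0 0 0 -0.055 0.1"

```text
time: 19.05
position: [0.5514, 0.0256, 0.0797]
tool_rot: [0.275, 0.961, -0.0, -0.001]
ft_force: [-0.3, -0.3, -1.8]
grip_width: 0.0218
grip_force: 20.0
```

Call:
move_arm:
  moves: "-0.26 -0.73 0 0 0 -0.055 0.1; -0.26 -0.73 0 0 0 -0.055 0.1; -0.26 -0.73 0 0 0 -0.055 0.1"

```text
time: 19.35
position: [0.536, -0.0499, 0.0801]
tool_rot: [0.233, 0.972, 0.0, -0.0]
ft_force: [-0.3, 0.7, -0.1]
grip_width: 0.0223
grip_force: 20.0
```

Call:
move_arm:
  moves: "-0.2 -0.75 0 0 0 -0.055 0.1; -0.2 -0.75 0 0 0 -0.055 0.1; -0.2 -0.75 0 0 0 -0.055 0.1"

```text
time: 19.65
position: [0.5207, -0.1259, 0.0803]
tool_rot: [0.191, 0.982, -0.0, 0.001]
ft_force: [0.5, -0.3, -1.2]
grip_width: 0.0217
grip_force: 20.0
```

Call:
move_arm:
  moves: "-0.13 -0.76 0 0 0 -0.055 0.1; -0.13 -0.76 0 0 0 -0.055 0.1; -0.13 -0.76 0 0 0 -0.055 0.1"

```text
time: 19.95
position: [0.5048, -0.2013, 0.0805]
tool_rot: [0.148, 0.989, -0.0, 0.001]
ft_force: [-0.5, 0.1, -0.9]
grip_width: 0.0218
grip_force: 20.0
```

Call:
move_arm:
  moves: "-0.06 -0.77 0 0 0 -0.055 0.1; -0.06 -0.77 0 0 0 -0.055 0.1; -0.06 -0.77 0 0 0 -0.055 0.1; -0.06 -0.77 0 0 0 -0.055 0.1; -0.06 -0.77 0 0 0 -0.055 0.1; -0.06 -0.77 0 0 0 -0.055 0.1; -0.06 -0.77 0 0 0 -0.055 0.1; -0.06 -0.77 0 0 0 -0.055 0.1"

```text
time: 20.75
position: [0.487, -0.2745, 0.0807]
tool_rot: [0.103, 0.995, 0.0, -0.0]
ft_force: [-1.1, -0.2, -0.7]
grip_width: 0.022
grip_force: 20.0
```

```bash
python3 plan.py 486,-274.5,10,78.2
```

```text
t 20.8 pos [ 487.  -274.5   80.7] close 78.1 w 22.0 g 20.0 tilt 0.01
  0.010 -0.002 0.707 0 0 -0.001  rows>=2
  -- 486,-274.5,10,78.2
```

Call:
move_arm:
  moves: "0.01 0 0.3 0 0 0 0.1; 0.01 0 0.6 0 0 0 0.1; 0.01 0 0.74 0 0 0 0.1; 0.01 0 0.765 0 0 0 0.1; 0.01 0 0.775 0 0 0 0.1; 0.01 0 0.78 0 0 0 0.1; 0.01 0 0.78 0 0 0 0.1"

```text
time: 21.45
position: [0.4865, -0.2757, 0.0036]
tool_rot: [0.104, 0.995, -0.001, 0.001]
ft_force: [-0.3, -0.3, 0.0]
grip_width: 0.022
grip_force: 20.0
```

Call:
move_arm:
  moves: "0 0 0.01 0 0 0 0.1; 0 0 0.01 0 0 0 0.1; 0 0 0.01 0 0 0 0.1"

```text
time: 21.75
position: [0.4865, -0.2757, 0.0029]
tool_rot: [0.104, 0.995, -0.001, 0.001]
ft_force: [-0.3, 0.0, 5.0]
grip_width: 0.0218
grip_force: 20.0
```

Call:
move_arm:
  moves: "0 0 -0.005 0 0 0 0.1; 0 0 -0.005 0 0 0 0.42; 0 0 -0.005 0 0 0 0.42; 0 0 -0.005 0 0 0 0.42; 0 0 -0.005 0 0 0 0.42; 0 0 -0.3 0 0 0 0.42; 0 0 -0.6 0 0 0 0.42; 0 0 -0.8 0 0 0 0.42; 0 0 -0.8 0 0 0 0.42; 0 0 -0.8 0 0 0 0.42"

```text
time: 22.75
position: [0.4857, -0.275, 0.0816]
tool_rot: [0.104, 0.995, -0.0, 0.0]
ft_force: [-0.0, -0.3, 0.5]
grip_width: 0.0364
grip_force: 0.0
```

```bash
python3 plan.py 517.5,181,80,86.6
```

```text
t 22.8 pos [ 485.7 -275.    81.6] close 78.1 w 36.4 g 0.0 tilt 0.01
  0.105 0.755 0.003 0 0 -0.016  rows>=2
  0.087 0.757 0.003 0 0 -0.016  rows>=2
  0.068 0.759 0.003 0 0 -0.016  rows>=2
  0.049 0.760 0.003 0 0 -0.016  rows>=2
  0.030 0.761 0.003 0 0 -0.016  rows>=2
  0.011 0.762 0.003 0 0 -0.016  rows>=2
  -- 517.5,181,80,86.6
```

Call:
move_arm:
  moves: "0.1 0.76 0 0 0 -0.016 0.65; 0.1 0.76 0 0 0 -0.016 0.65; 0.1 0.76 0 0 0 -0.016 0.65"

```text
time: 23.05
position: [0.4893, -0.1941, 0.0798]
tool_rot: [0.09, 0.996, 0.002, -0.003]
ft_force: [-0.3, 0.0, 0.8]
grip_width: 0.0522
grip_force: 0.0
```

Call:
move_arm:
  moves: "0.09 0.76 0 0 0 -0.016 0.65; 0.09 0.76 0 0 0 -0.016 0.65; 0.09 0.76 0 0 0 -0.016 0.65"

```text
time: 23.35
position: [0.4951, -0.1193, 0.0803]
tool_rot: [0.077, 0.997, 0.001, -0.002]
ft_force: [-0.2, 0.4, 0.8]
grip_width: 0.0564
grip_force: 0.0
```

Call:
move_arm:
  moves: "0.07 0.76 0 0 0 -0.016 0.65; 0.07 0.76 0 0 0 -0.016 0.65; 0.07 0.76 0 0 0 -0.016 0.65"

```text
time: 23.65
position: [0.5011, -0.0445, 0.0807]
tool_rot: [0.065, 0.998, 0.0, -0.001]
ft_force: [-0.6, -0.3, -0.1]
grip_width: 0.0566
grip_force: 0.0
```

Call:
move_arm:
  moves: "0.05 0.76 0 0 0 -0.016 0.65; 0.05 0.76 0 0 0 -0.016 0.65; 0.05 0.76 0 0 0 -0.016 0.65"

```text
time: 23.95
position: [0.5072, 0.0306, 0.0811]
tool_rot: [0.053, 0.999, -0.0, -0.0]
ft_force: [-0.9, -0.6, -0.2]
grip_width: 0.0566
grip_force: 0.0
```

Call:
move_arm:
  moves: "0.03 0.76 0 0 0 -0.016 0.65; 0.03 0.76 0 0 0 -0.016 0.65; 0.03 0.76 0 0 0 -0.016 0.65"

```text
time: 24.25
position: [0.5131, 0.1061, 0.0813]
tool_rot: [0.04, 0.999, -0.0, 0.0]
ft_force: [-0.6, -0.6, 0.1]
grip_width: 0.0563
grip_force: 0.0
```

Call:
move_arm:
  moves: "0.01 0.76 0 0 0 -0.016 0.65; 0.01 0.76 0 0 0 -0.016 0.65; 0.01 0.76 0 0 0 -0.016 0.65; 0.01 0.76 0 0 0 -0.016 0.65; 0.01 0.76 0 0 0 -0.016 0.65; 0.01 0.76 0 0 0 -0.016 0.65"

```text
time: 24.85
position: [0.5175, 0.1797, 0.0815]
tool_rot: [0.03, 1.0, -0.0, -0.0]
ft_force: [-0.2, 0.7, -0.7]
grip_width: 0.0567
grip_force: 0.0
```

```bash
python3 plan.py 517.5,181,-9,86.6
cat >> h.py <<'E'
def fit(T,uv,zt):
    im=T["image"].astype(int);d=im[:,:,1]-np.maximum(im[:,:,0],im[:,:,2])
    m=((d<14)&(im.max(2)>135)).astype(np.uint8);u,v=uv;w=np.zeros_like(m);w[v-30:v+30,u-30:u+30]=1
    m=cv2.morphologyEx(m*w,cv2.MORPH_CLOSE,np.ones((3,3)));return rect(T,blob(m,uv),zt)
E
python3 - <<'E'
from h import *
T=robot.camera("top")
print("large",fit(T,(469,269),.037),"strip",fit(T,(459,325),.035),"pads large 585.3 -292.5, strip 487.5 -272.1 -12")
E
```

```text
t 24.9 pos [517.5 179.7  81.5] close 86.6 w 56.7 g 0.0 tilt 0.04
  0.000 0.006 0.452 0 0 -0.000  rows>=1
  0.000 0.006 0.452 0 0 -0.000  rows>=1
  -- 517.5,181,-9,86.6
large [ 583.1 -295.4   48.    45.6  -12.5] strip [ 488.9 -276.4   65.4   23.7  -11.9] pads large 585.3 -292.5, strip 487.5 -272.1 -12
```

Against the same camera, the large sink is about 3.5 mm off its pad and the strip about 4.5 mm, both square, so both are acceptable. The reported x and y agree with the top camera, so I'll use the top-view pad positions from here. Grip the small one.

Call:
move_arm:
  moves: "-0.01 0.01 0.3 0 0 0 0.65; -0.01 0.01 0.6 0 0 0 0.65; -0.01 0.01 0.8 0 0 0 0.65; -0.01 0.01 0.9 0 0 0 0.65; -0.01 0.01 0.9 0 0 0 0.65; -0.01 0.01 0.9 0 0 0 0.65"

```text
time: 25.5
position: [0.5189, 0.1823, -0.0079]
tool_rot: [0.029, 1.0, 0.0, 0.0]
ft_force: [1.2, -0.1, 0.5]
grip_width: 0.0565
grip_force: 0.0
```

Call:
move_arm:
  moves: "0 0 0 0 0 0 0.2; 0 0 0 0 0 0 0.2; 0 0 0 0 0 0 0.2; 0 0 0 0 0 0 0.2; 0 0 0 0 0 0 0.2; 0 0 0 0 0 0 0.2; 0 0 0 0 0 0 0.2; 0 0 0 0 0 0 0.2"

```text
time: 26.3
position: [0.5186, 0.1826, -0.008]
tool_rot: [0.029, 1.0, 0.0, 0.0]
ft_force: [-0.8, 0.9, 5.0]
grip_width: 0.028
grip_force: 20.0
```

Call:
move_arm:
  moves: "0 0 -0.3 0 0 0 0.2; 0 0 -0.6 0 0 0 0.2; 0 0 -0.9 0 0 0 0.2; 0 0 -0.9 0 0 0 0.2; 0 0 -0.9 0 0 0 0.2; 0 0 -0.9 0 0 0 0.2"

```text
time: 26.9
position: [0.5173, 0.1823, 0.0804]
tool_rot: [0.029, 1.0, -0.0, -0.001]
ft_force: [0.3, -0.9, -0.4]
grip_width: 0.0279
grip_force: 20.0
```

```bash
python3 plan.py 511,-159,80,78.2
```

```text
t 26.9 pos [517.3 182.3  80.4] close 86.7 w 27.9 g 20.0 tilt 0.16
  -0.027 -0.682 0.001 0 0 0.019  rows>=2
  -0.047 -0.681 0.001 0 0 0.019  rows>=2
  -0.067 -0.679 0.001 0 0 0.019  rows>=2
  -0.087 -0.677 0.001 0 0 0.019  rows>=2
  -0.107 -0.674 0.001 0 0 0.019  rows>=2
  -- 511,-159,80,78.2
```

Call:
move_arm:
  moves: "-0.03 -0.68 0 0 0 0.019 0.2; -0.03 -0.68 0 0 0 0.019 0.2; -0.03 -0.68 0 0 0 0.019 0.2"

```text
time: 27.2
position: [0.5164, 0.1124, 0.08]
tool_rot: [0.045, 0.999, -0.0, -0.002]
ft_force: [0.0, 0.6, 0.2]
grip_width: 0.0277
grip_force: 20.0
```

Call:
move_arm:
  moves: "-0.05 -0.68 0 0 0 0.019 0.2; -0.05 -0.68 0 0 0 0.019 0.2; -0.05 -0.68 0 0 0 0.019 0.2"

```text
time: 27.5
position: [0.5163, 0.0449, 0.0806]
tool_rot: [0.06, 0.998, 0.0, -0.001]
ft_force: [-0.4, 0.3, -1.0]
grip_width: 0.0279
grip_force: 20.0
```

Call:
move_arm:
  moves: "-0.07 -0.68 0 0 0 0.019 0.2; -0.07 -0.68 0 0 0 0.019 0.2; -0.07 -0.68 0 0 0 0.019 0.2"

```text
time: 27.8
position: [0.5159, -0.0228, 0.081]
tool_rot: [0.075, 0.997, 0.0, -0.0]
ft_force: [0.1, 0.3, -0.3]
grip_width: 0.0275
grip_force: 20.0
```

Call:
move_arm:
  moves: "-0.09 -0.68 0 0 0 0.019 0.2; -0.09 -0.68 0 0 0 0.019 0.2; -0.09 -0.68 0 0 0 0.019 0.2"

```text
time: 28.1
position: [0.5151, -0.0911, 0.0812]
tool_rot: [0.089, 0.996, 0.0, 0.0]
ft_force: [0.6, -0.2, 0.4]
grip_width: 0.0279
grip_force: 20.0
```

Call:
move_arm:
  moves: "-0.11 -0.67 0 0 0 0.019 0.2; -0.11 -0.67 0 0 0 0.019 0.2; -0.11 -0.67 0 0 0 0.019 0.2; -0.11 -0.67 0 0 0 0.019 0.2; -0.11 -0.67 0 0 0 0.019 0.2; -0.11 -0.67 0 0 0 0.019 0.2; -0.11 -0.67 0 0 0 0.019 0.2; -0.11 -0.67 0 0 0 0.019 0.2"

```text
time: 28.9
position: [0.5136, -0.1579, 0.0817]
tool_rot: [0.103, 0.995, 0.0, -0.0]
ft_force: [0.6, -0.0, 0.1]
grip_width: 0.0278
grip_force: 20.0
```

```bash
python3 plan.py 511,-159,5,78.2
```

```text
t 28.9 pos [ 513.6 -157.9   81.7] close 78.2 w 27.8 g 20.0 tilt 0.01
  0.023 -0.016 0.767 0 0 0.000  rows>=2
  -- 511,-159,5,78.2
```

Call:
move_arm:
  moves: "0.02 -0.01 0.3 0 0 0 0.2; 0.02 -0.01 0.6 0 0 0 0.2; 0.02 -0.01 0.74 0 0 0 0.2; 0.02 -0.01 0.76 0 0 0 0.2; 0.02 -0.01 0.77 0 0 0 0.2; 0.02 -0.01 0.775 0 0 0 0.2; 0.02 -0.01 0.775 0 0 0 0.2"

```text
time: 29.6
position: [0.5121, -0.1595, 0.0051]
tool_rot: [0.103, 0.995, -0.0, 0.001]
ft_force: [-0.0, -0.3, -0.3]
grip_width: 0.0282
grip_force: 20.0
```

Call:
move_arm:
  moves: "0 0 0.01 0 0 0 0.2; 0 0 0.01 0 0 0 0.2; 0 0 0.01 0 0 0 0.2"

```text
time: 29.9
position: [0.512, -0.1595, 0.004]
tool_rot: [0.103, 0.995, -0.0, 0.001]
ft_force: [0.3, 1.2, 5.5]
grip_width: 0.0274
grip_force: 20.0
```

Contact at 4.0 mm as predicted. I'll release, rise and head for the round one.

Call:
move_arm:
  moves: "0 0 -0.005 0 0 0 0.2; 0 0 -0.005 0 0 0 0.48; 0 0 -0.005 0 0 0 0.48; 0 0 -0.005 0 0 0 0.48; 0 0 -0.005 0 0 0 0.48; 0 0 -0.3 0 0 0 0.48; 0 0 -0.6 0 0 0 0.48; 0 0 -0.8 0 0 0 0.48; 0 0 -0.8 0 0 0 0.48; 0 0 -0.8 0 0 0 0.48"

```text
time: 30.9
position: [0.5113, -0.1591, 0.0831]
tool_rot: [0.103, 0.995, -0.0, 0.0]
ft_force: [-0.8, -0.4, -0.5]
grip_width: 0.0417
grip_force: 0.0
```

```bash
python3 plan.py 570.5,100.5,80,82
```

```text
t 30.9 pos [ 511.3 -159.1   83.1] close 78.2 w 41.7 g 0.0 tilt 0.02
  -0.012 0.666 0.008 0 0 -0.011  rows>=2
  -0.023 0.665 0.008 0 0 -0.011  rows>=2
  -0.034 0.665 0.008 0 0 -0.011  rows>=2
  -0.045 0.664 0.008 0 0 -0.011  rows>=2
  -- 570.5,100.5,80,82
```

Call:
move_arm:
  moves: "-0.01 0.67 0 0 0 -0.011 0.75; -0.01 0.67 0 0 0 -0.011 0.75; -0.01 0.67 0 0 0 -0.011 0.75"

```text
time: 31.2
position: [0.5248, -0.0911, 0.0815]
tool_rot: [0.093, 0.996, 0.001, -0.002]
ft_force: [-0.2, 0.1, -0.2]
grip_width: 0.0582
grip_force: 0.0
```

Call:
move_arm:
  moves: "-0.02 0.67 0 0 0 -0.011 0.75; -0.02 0.67 0 0 0 -0.011 0.75; -0.02 0.67 0 0 0 -0.011 0.75"

```text
time: 31.5
position: [0.54, -0.0269, 0.0819]
tool_rot: [0.085, 0.996, 0.0, -0.001]
ft_force: [-0.4, -0.5, 0.5]
grip_width: 0.0652
grip_force: 0.0
```

Call:
move_arm:
  moves: "-0.03 0.66 0 0 0 -0.011 0.75; -0.03 0.66 0 0 0 -0.011 0.75; -0.03 0.66 0 0 0 -0.011 0.75"

```text
time: 31.8
position: [0.5548, 0.0368, 0.0824]
tool_rot: [0.076, 0.997, -0.0, -0.0]
ft_force: [-0.3, -0.0, 0.1]
grip_width: 0.0652
grip_force: 0.0
```

Call:
move_arm:
  moves: "-0.045 0.66 0 0 0 -0.011 0.75; -0.045 0.66 0 0 0 -0.011 0.75; -0.045 0.66 0 0 0 -0.011 0.75; -0.045 0.66 0 0 0 -0.011 0.75; -0.045 0.66 0 0 0 -0.011 0.75; -0.045 0.66 0 0 0 -0.011 0.75; -0.045 0.66 0 0 0 -0.011 0.75"

```text
time: 32.5
position: [0.5694, 0.0996, 0.0832]
tool_rot: [0.069, 0.998, -0.0, -0.0]
ft_force: [-0.0, 0.3, -0.1]
grip_width: 0.0654
grip_force: 0.0
```

```bash
python3 plan.py 570.5,100.5,-9,82; python3 - <<'E'
from h import *
T=robot.camera("top")
print("small",fit(T,(396,310),.035),"pad 511.3 -158.9 78.3")
E
```

```text
t 32.5 pos [569.4  99.6  83.2] close 82.0 w 65.4 g 0.0 tilt 0.02
  -0.005 0.005 0.461 0 0 0.000  rows>=1
  -0.005 0.005 0.461 0 0 0.000  rows>=1
  -- 570.5,100.5,-9,82
small [ 512.5 -158.5   31.7   30.3   77.4] pad 511.3 -158.9 78.3
```

The small sink is within about 1.5 mm of its pad and square. Next I'll grip the round one.

Call:
move_arm:
  moves: "-0.01 0.01 0.3 0 0 0 0.75; -0.01 0.01 0.6 0 0 0 0.75; -0.01 0.01 0.8 0 0 0 0.75; -0.01 0.01 0.92 0 0 0 0.75; -0.01 0.01 0.92 0 0 0 0.75; -0.01 0.01 0.92 0 0 0 0.75"

```text
time: 33.15
position: [0.5711, 0.1014, -0.0085]
tool_rot: [0.069, 0.998, 0.0, 0.0]
ft_force: [-0.2, 0.1, -0.2]
grip_width: 0.0654
grip_force: 0.0
```

Call:
move_arm:
  moves: "0 0 0 0 0 0 0.3; 0 0 0 0 0 0 0.3; 0 0 0 0 0 0 0.3; 0 0 0 0 0 0 0.3; 0 0 0 0 0 0 0.3; 0 0 0 0 0 0 0.3; 0 0 0 0 0 0 0.3; 0 0 0 0 0 0 0.3"

```text
time: 33.95
position: [0.5709, 0.1015, -0.0085]
tool_rot: [0.069, 0.998, 0.0, 0.0]
ft_force: [-0.4, 0.4, 5.2]
grip_width: 0.0356
grip_force: 20.0
```

Call:
move_arm:
  moves: "0 0 -0.3 0 0 0 0.3; 0 0 -0.6 0 0 0 0.3; 0 0 -0.9 0 0 0 0.3; 0 0 -0.9 0 0 0 0.3; 0 0 -0.9 0 0 0 0.3; 0 0 -0.9 0 0 0 0.3"

```text
time: 34.55
position: [0.5694, 0.1015, 0.0798]
tool_rot: [0.069, 0.998, -0.0, -0.001]
ft_force: [-1.1, -0.6, -1.2]
grip_width: 0.0357
grip_force: 20.0
```

```bash
python3 plan.py 608.5,-179.5,80,78.2
```

```text
t 34.5 pos [569.4 101.5  79.8] close 82.1 w 35.7 g 20.0 tilt 0.17
  -0.193 -0.682 -0.001 0 0 0.011  rows>=2
  -0.205 -0.679 -0.001 0 0 0.011  rows>=2
  -0.216 -0.675 -0.001 0 0 0.011  rows>=2
  -0.228 -0.672 -0.001 0 0 0.011  rows>=2
  -- 608.5,-179.5,80,78.2
```

Call:
move_arm:
  moves: "-0.19 -0.68 0 0 0 0.011 0.3; -0.19 -0.68 0 0 0 0.011 0.3; -0.19 -0.68 0 0 0 0.011 0.3"

```text
time: 34.85
position: [0.58, 0.0289, 0.0794]
tool_rot: [0.079, 0.997, -0.0, -0.001]
ft_force: [0.3, 0.8, -0.1]
grip_width: 0.0352
grip_force: 20.0
```

Call:
move_arm:
  moves: "-0.2 -0.68 0 0 0 0.011 0.3; -0.2 -0.68 0 0 0 0.011 0.3; -0.2 -0.68 0 0 0 0.011 0.3"

```text
time: 35.15
position: [0.5895, -0.0406, 0.0799]
tool_rot: [0.088, 0.996, -0.0, -0.001]
ft_force: [0.8, -0.2, -1.0]
grip_width: 0.0354
grip_force: 20.0
```

Call:
move_arm:
  moves: "-0.22 -0.68 0 0 0 0.011 0.3; -0.22 -0.68 0 0 0 0.011 0.3; -0.22 -0.68 0 0 0 0.011 0.3"

```text
time: 35.45
position: [0.5998, -0.1107, 0.0802]
tool_rot: [0.096, 0.995, 0.0, -0.0]
ft_force: [0.4, -0.0, -1.1]
grip_width: 0.0356
grip_force: 20.0
```

Call:
move_arm:
  moves: "-0.23 -0.67 0 0 0 0.011 0.3; -0.23 -0.67 0 0 0 0.011 0.3; -0.23 -0.67 0 0 0 0.011 0.3; -0.23 -0.67 0 0 0 0.011 0.3; -0.23 -0.67 0 0 0 0.011 0.3; -0.23 -0.67 0 0 0 0.011 0.3; -0.23 -0.67 0 0 0 0.011 0.3; -0.23 -0.67 0 0 0 0.011 0.3"

```text
time: 36.25
position: [0.6094, -0.1788, 0.0812]
tool_rot: [0.103, 0.995, 0.0, -0.0]
ft_force: [0.1, 0.6, -0.3]
grip_width: 0.0356
grip_force: 20.0
```

```bash
python3 plan.py 608.5,-179.5,4.5,78.2
```

```text
t 36.2 pos [ 609.4 -178.8   81.2] close 78.2 w 35.6 g 20.0 tilt 0.01
  0.008 -0.008 0.767 0 0 0.000  rows>=2
  -- 608.5,-179.5,4.5,78.2
```

Contact is expected at 3.5 mm.

Call:
move_arm:
  moves: "0.01 -0.01 0.3 0 0 0 0.3; 0.01 -0.01 0.6 0 0 0 0.3; 0.01 -0.01 0.74 0 0 0 0.3; 0.01 -0.01 0.76 0 0 0 0.3; 0.01 -0.01 0.77 0 0 0 0.3; 0.01 -0.01 0.775 0 0 0 0.3; 0.01 -0.01 0.775 0 0 0 0.3"

```text
time: 36.95
position: [0.609, -0.1807, 0.0047]
tool_rot: [0.103, 0.995, -0.0, 0.001]
ft_force: [0.3, -0.3, -1.0]
grip_width: 0.0355
grip_force: 20.0
```

Call:
move_arm:
  moves: "0 0 0.01 0 0 0 0.3; 0 0 0.01 0 0 0 0.3; 0 0 0.01 0 0 0 0.3"

```text
time: 37.25
position: [0.6087, -0.1806, 0.0032]
tool_rot: [0.103, 0.995, -0.0, 0.001]
ft_force: [0.5, -0.1, 1.7]
grip_width: 0.0358
grip_force: 20.0
```

Call:
move_arm:
  moves: "0 0 0 0 0 0 0.3; 0 0 0 0 0 0 0.58; 0 0 0 0 0 0 0.58; 0 0 0 0 0 0 0.58; 0 0 0 0 0 0 0.58; 0 0 -0.3 0 0 0 0.58; 0 0 -0.6 0 0 0 0.58; 0 0 -0.8 0 0 0 0.58; 0 0 -0.8 0 0 0 0.58"

```text
time: 38.15
position: [0.6106, -0.1814, 0.0858]
tool_rot: [0.103, 0.995, -0.001, 0.003]
ft_force: [1.3, -0.4, -0.7]
grip_width: 0.0505
grip_force: 0.0
```

Call:
move_arm:
  moves: "0.3 0.9 -0.3 0 0 0 0.58; 0.3 0.9 -0.3 0 0 0 0.58; 0.3 0.9 -0.3 0 0 0 0.58"

```text
time: 38.45
position: [0.5956, -0.0805, 0.1129]
tool_rot: [0.101, 0.995, 0.001, -0.001]
ft_force: [0.4, -0.7, -0.0]
grip_width: 0.0505
grip_force: 0.0
```

Call:
move_arm:
  moves: "0.3 0.9 0 0 0 0 0.58; 0.3 0.9 0 0 0 0 0.58; 0.3 0.9 0 0 0 0 0.58"

```text
time: 38.75
position: [0.5838, 0.0129, 0.1111]
tool_rot: [0.101, 0.995, 0.001, -0.003]
ft_force: [-0.9, 0.1, -0.0]
grip_width: 0.0505
grip_force: 0.0
```

Call:
move_arm:
  moves: "0.3 0.9 0 0 0 0 0.58; 0.3 0.9 0 0 0 0 0.58; 0.3 0.9 0 0 0 0 0.58; 0.3 0.9 0 0 0 0 0.58; 0.3 0.9 0 0 0 0 0.58"

```text
time: 39.25
position: [0.5759, 0.1009, 0.112]
tool_rot: [0.104, 0.995, -0.0, -0.0]
ft_force: [-0.4, -0.1, -0.0]
grip_width: 0.0501
grip_force: 0.0
```

```bash
python3 - <<'E'
from h import *
T=robot.camera("top");S=robot.camera("side")
for n,uv,z,p in [("large",(469,269),.037,"585.3 -292.5"),("strip",(459,325),.035,"487.5 -272.1 -12"),("small",(396,310),.035,"511.3 -158.9"),("round",(407,257),.039,"608.7 -179.3")]: print(n,fit(T,uv,z),p)
cv2.imwrite('pics/l.png',cv2.resize(np.hstack([T["image"][210:370,350:510],S["image"][240:400,310:500]]),None,fx=2.28,fy=2.28,interpolation=cv2.INTER_CUBIC)[:,:,::-1])
E
```

```text
large [ 583.2 -295.1   48.1   46.4  -11.7] 585.3 -292.5
strip [ 488.6 -276.    66.2   24.3  -12. ] 487.5 -272.1 -12
small [ 512.5 -158.5   31.6   30.7   78.6] 511.3 -158.9
round [ 6.092e+02 -1.799e+02  3.800e+01  3.760e+01 -2.000e-01] 608.7 -179.3
```

View pics/l.png

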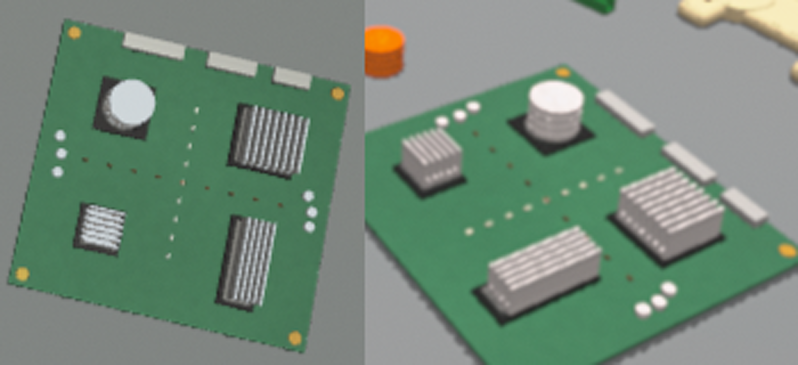

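All four sinks sit flat and square on their chips, in both halves of the picture; the worst centre offset is the strip's, about 4 mm. Handing in.

```bash
python3 -c "
from rig import robot
print(robot.hand_in())"
```

```text
the job is handed in; nothing more can be done
None
```

All four heatsinks are on their own pads, fins up, square and released (worst centre offset about 4 mm, the strip), neither the footed sink nor the edge guard was handled, and the job is handed in at about 39 s; no verdict was returned.

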